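Open the vacuum flask whose twist cap hides its hand

TASK

Open the maroon vacuum flask: lift the steel cup off its top and stand it on the round wooden coaster, then work the twist cap loose. It opens one way only and you cannot see which, so try it both ways. Lift the freed cap straight off and finish still holding it in the air over the open neck, at least 6 cm above where it sat; leave everything else on the trolley where it is.

Things in the scene. Friction and masses are not known exactly. Their poses are not given: they have to be found in the camera images.
- flask: maroon vacuum flask, upright cylinder 80 mm in diameter, screwed to the trolley top by a round foot 110 mm across; cannot move. Origin on its axis at the trolley top, z up; its flat shoulder is 140 mm above. On the shoulder, hidden by the cap, stands a steel neck 40 mm wide, 23 mm high.
- cap_mid (a point): centre of the black ribbed twist cap, 52 mm in diameter, 34 mm high, 60 g, z its axis, up. It sits over the neck on the flask's shoulder (this point then 157 mm above the trolley top), under the cup. Locked, it lifts about 2 mm at most.
- cap_top (a point): centre of the cap's top face, 17 mm above its centre. How it turns: the wrong way it meets a hard stop within 12 degrees; the right way it moves easily (well under 0.5 N m) and lifts straight off once turned 50 to 100 degrees from where it was found. Which way is right changes from start to start and cannot be seen.
- cup_mid (a point): centre of the steel cup nested upside down over the cap, rim on the flask's shoulder (this point 164 mm above the trolley top at the start). 66 mm wide at the rim, 63 mm at the closed end, 48 mm high, wall 3 mm, 90 g; z is its axis, towards the closed end, up at the start. Loose; lifts straight up.
- coaster_top (a point): centre of the upper face of the round wooden coaster, 110 mm in diameter and 8 mm high, fixed to the trolley top, beside the flask (on either side of it)
- teapot_mid (a point): centre of a bystander: white ceramic teapot, 124 mm wide body, 92 mm high without its lid, spout and handle out to about 105 mm to either side along y
- potlid_mid (a point): centre of a bystander: white ceramic lid with a knob lying loose on the teapot, 68 mm wide, 25 mm high
- mug_l_mid (a point): centre of a bystander: glass mug with a handle, 72 mm wide, 90 mm high, on one side of the teapot
- mug_r_mid (a point): centre of a bystander: glass mug with a handle, 72 mm wide, 90 mm high, on the other side of the teapot
- stick_mid (a point): centre of a bystander: flat wooden stirring stick 160 x 10 x 5 mm lying on the top
- sugar_mid (a point): centre of a bystander: glass jar, 72 mm wide, 100 mm high, at one side of the trolley top
- tin_mid (a point): centre of a bystander: dark metal tin, 68 mm wide, 110 mm high, at one side of the trolley top
There are look-alikes about, which are no part of the job. Leave any turquoise look-alike of the part that bears cup_mid alone. Leave any pink look-alike of the flask alone.

How it is judged:
By the outcome, as a careful person would: the job done as asked, in the order asked, and still so for the second after the job is handed in, while the arm keeps its last pose, push and grip.
It also fails if it takes over 61 s, if anything falls off the work surface, if the arm or the gripper's body presses on something with over 40 N, if the wrist force passes 120 N, or if a joint passes its speed limit or range.

ROBOT

A 6-joint arm with a two-finger parallel gripper is mounted at the origin on the work surface. World frame = base frame: x ahead of the robot, y to its left, z up, the work surface at z = 0. Lengths are in mm, angles in rad, forces in N, time in s.
With the tool pointing down it reaches from about 300 to 775 mm from the base axis. Payload 14.6 kg.
Tool frame: the origin (TCP) lies between the finger pads; the fingertips stand 8 mm ahead of it and the grasp point (between the pads) lies 11 mm behind it; z points along the fingers, y is the direction in which the jaws open and shut (so a half turn about z gives the same grasp; the last joint's range is limited). The gripper opens to 94 mm and grips with 3 to 60 N. Pads are 16 mm wide; open, the fingers measure 119 mm over their backs; the gripper's body (75 mm by 177 mm) begins 78 mm behind the grasp point.
Start: joints at [1.035, 0.3, 1.521, -0, 1.321, -0.067], TCP at [248.495, 490.652, 213.446] pointing down, gripper open.
Joint ranges: [-3.03, 3.03], [-0.79, 2.21], [0.23, 2.52], [-1.04, 4.18], [0, 3.07], [-2.55, 2.55]. Speed limits (rad/s): [2.22, 2.22, 2.57, 3.14, 3.14, 3.14].

INTERFACE

Orientations are given as [roll, pitch, yaw] about the fixed x, y, z axes, in that order (R = Rz(yaw) Ry(pitch) Rx(roll)).
In Python, from cell import manip gives the robot as it stands. The module is installed in compiled form; this text tells all that it offers.
- The arm moves only by the tool send_rows, never from a script. Its argument "series" is a list that holds one entry, the list of rows, each a list of 5 numbers: the opening, from 0 (shut) to 1 (fully open), then the shift along the tool's x, y, z in mm, then the turn about the tool's z in degrees. In form: [[[gripper, dx, dy, dz, roll], ...]]. A call has 1 to 10 rows; each row is the pose to reach, as a shift and turn from the pose commanded when the call began, along the tool's axes at that moment; what a row does not reach only later rows make up. A row lasts 1/10 s, in which the tool goes at most 50 mm and 8.59 degrees, less where a joint would pass 70% of its speed; a pose out of reach is approached as far as the arm can. A call with a gripper value outside its range is refused whole. The fingers move at their own pace and stop on an object; "newtons" is the grip in N (left out, the last holds). Time passes only in rows, so rows that repeat a pose let the fingers close. It gives the time, the measured TCP pose, the force and the opening at its end, in the units of the state.
- manip.read_state(): the state, without advancing time (a new reading comes with each control period).
- manip.camera(name): name is "side" or "top"; returns a dict with "img" (480x640x3 uint8, red, green, blue), "vfov" (degrees; the focal length in pixels is half the picture's height over the tangent of half this angle, whatever the lens; pixels are square), "cx", "cy" (the principal point, pixels), "pose" (4x4, takes a point from camera to world coordinates). Camera axes: x right, y down, z forward; pixel columns grow to the right and rows downward; lengths in mm; the calibration is good to about 2 mm. A picture is of the moment at which its call begins. There is no depth.
- manip.sign_off(): hands the job in, once; it reports no verdict.
Trained networks look in a picture, given as the dict that the camera call returned (one of the last four; its "shot" number tells which), for a name from the list of things; names that differ only in an ending like _2 or _b are one class to them, and where a whole thing is asked for, a point or a joint stands for the part that bears it (a point fixed in the world has none). Each returns a list of dicts, best first, with "conf" (0 to 1); they miss things now and then, are a little off and sometimes report something else, mostly with a low value. They report only what shows in the picture. A call takes as long as a camera call. They do not tell look-alikes from the thing itself.
- manip.find_in(target, picture): "rect" ([left, top, width, height] in pixels, round what is visible of it).
- manip.silhouettes(target, picture): "pixels" (480x640 bool, what is visible of it) and "rect" ([left, top, width, height] in pixels, round what is visible of it).
The state is a dict: "clock": time; "joints": joint angles; "qd": joint speeds; "effort": joint torques, N m; "eef_pos": TCP position; "eef_rot": TCP orientation; "wrist_force": force on the tool from outside, world axes, zero at the start; "moment": the same for the moment, N m; "finger_gap": finger opening in mm.
Only numpy, scipy, OpenCV 4.12 (cv2) and the standard library are available. Lean on these libraries where they do the work, as an engineer would, in place of code of your own. Each camera call takes 0.05 s, during which the arm holds its last target. There are 200 camera calls.

## Working session

There is one attempt and no reset: what is moved stays moved. The work goes in short steps, Python scripts to look and compute and a tool call to move; the robot and the scene stay as the last step left them, time stands still between calls to the robot, and variables do not carry over. Pictures are saved under pics/ and viewed, about 8 in all and at most 12, crops included, and the job is handed in when it is done.

Besides the shell and the picture viewer there is one more tool, called after "Request:" as name(argument=value, ...) on one line, values as JSON. send_rows: Moves the arm, as the interface text tells. Its arguments: {"type":"object","properties":{"series":{"type":"array"},"newtons":{"type":"number"}},"required":["series"]}

```bash
mkdir -p pics; cat > h.py <<'E'
import numpy as np, cv2
from cell import manip
def ray(p,u,v):
    f=240/np.tan(np.radians(p["vfov"]/2)); T=np.array(p["pose"])
    d=T[:3,:3]@np.array([(u-p["cx"])/f,(v-p["cy"])/f,1]); return T[:3,3],d
def atz(p,u,v,z):
    o,d=ray(p,u,v); return o+d*(z-o[2])/d[2]
def proj(p,X):
    f=240/np.tan(np.radians(p["vfov"]/2)); T=np.array(p["pose"])
    c=T[:3,:3].T@(np.array(X)-T[:3,3]); return p["cx"]+f*c[0]/c[2],p["cy"]+f*c[1]/c[2]
def save(p,n): cv2.imwrite("pics/"+n,p["img"][:,:,::-1])
E
python3 - <<'E'
from h import *
np.set_printoptions(precision=3,suppress=True)
print(manip.read_state())
for n in("side","top"):
    p=manip.camera(n); save(p,n+"0.png"); print(n,p["vfov"],p["cx"],p["cy"]);print(np.array(p["pose"]))
    for t in("flask","cup_mid","coaster_top","teapot_mid","mug_l_mid","stick_mid","sugar_mid","tin_mid"):
        print(t,[(np.round(d["rect"]).tolist(),round(d["conf"],2)) for d in manip.find_in(t,p)][:4])
E
```

```text
{'clock': 0.0, 'joints': array([ 1.035,  0.3  ,  1.522, -0.   ,  1.321, -0.067]), 'qd': array([-0.002, -0.001, -0.002,  0.002,  0.001, -0.   ]), 'effort': array([ -0.001, -53.181, -35.275,   0.071,   0.024,  -0.   ]), 'eef_pos': array([248.349, 490.453, 212.89 ]), 'eef_rot': array([-3.14 , -0.   ,  2.673]), 'wrist_force': array([ 0.517, -0.547,  0.276]), 'moment': array([-0.017, -0.037,  0.026]), 'finger_gap': 94.16292178250742}
side 51.813654977981315 309.17039263249677 234.76314973319083
[[   0.775   -0.342    0.532  -79.985]
 [  -0.632   -0.4      0.663 -766.571]
 [  -0.014   -0.85    -0.526  745.059]
 [   0.       0.       0.       1.   ]]
flask [([189.0, 221.0, 46.0, 70.0], 0.73), ([257.0, 219.0, 39.0, 63.0], 0.66)]
cup_mid [([309.0, 259.0, 25.0, 40.0], 0.72), ([260.0, 196.0, 28.0, 34.0], 0.68), ([241.0, 224.0, 17.0, 26.0], 0.57)]
coaster_top [([321.0, 310.0, 53.0, 40.0], 0.65)]
teapot_mid []
mug_l_mid [([407.0, 281.0, 53.0, 48.0], 0.74), ([194.0, 189.0, 22.0, 33.0], 0.46)]
stick_mid [([318.0, 255.0, 43.0, 27.0], 0.5)]
sugar_mid [([193.0, 188.0, 26.0, 38.0], 0.65)]
tin_mid [([423.0, 334.0, 46.0, 67.0], 0.73)]
top 51.89848587910141 317.2772448786643 237.51388174976728
[[  -0.016   -0.981    0.195  366.721]
 [  -1.       0.012   -0.023   11.959]
 [   0.021   -0.196   -0.98  1084.671]
 [   0.       0.       0.       1.   ]]
flask [([238.0, 248.0, 50.0, 52.0], 0.74), ([206.0, 315.0, 56.0, 54.0], 0.57)]
cup_mid [([312.0, 236.0, 26.0, 29.0], 0.92), ([239.0, 238.0, 36.0, 42.0], 0.84), ([183.0, 245.0, 35.0, 34.0], 0.76)]
coaster_top [([377.0, 256.0, 47.0, 50.0], 0.95), ([237.0, 240.0, 53.0, 61.0], 0.25)]
teapot_mid [([251.0, 141.0, 95.0, 59.0], 0.93)]
mug_l_mid []
stick_mid [([277.0, 217.0, 68.0, 5.0], 0.52)]
sugar_mid [([89.0, 263.0, 46.0, 38.0], 0.95), ([277.0, 217.0, 66.0, 5.0], 0.45)]
tin_mid [([482.0, 242.0, 52.0, 36.0], 0.66), ([375.0, 257.0, 47.0, 51.0], 0.5)]
```

View pics/top0.png

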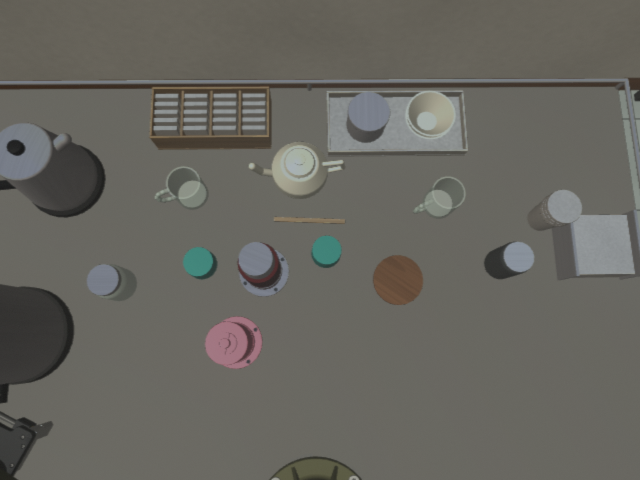

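View pics/side0.png

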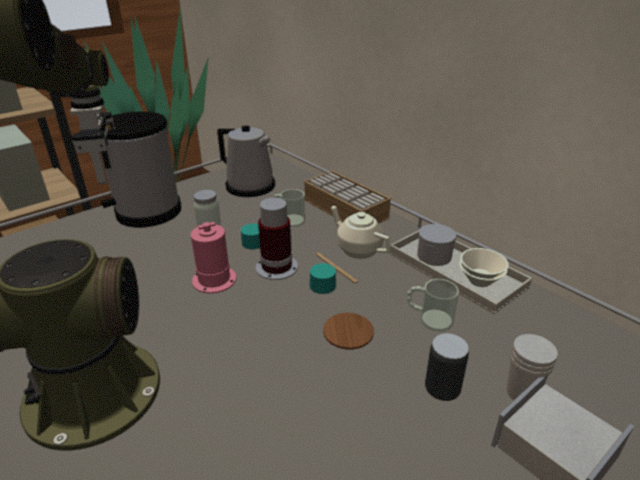

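The top view shows these candidates for the flask with its cup:
- the maroon flask with a steel cup, (258,258) in top and (274,235) in side
- the pink look-alike, (230,343) and (210,255)
- turquoise cups at (199,262) and (326,251)
- a grey pot at (369,112)

I choose the maroon flask with the steel cup. The coaster is at (398,280). I'll measure these and check the choice in a crop.

```bash
python3 - <<'E'
from h import *
from scipy.optimize import minimize
np.set_printoptions(precision=1,suppress=True)
ps={n:manip.camera(n) for n in("top","side")}
def best(t,p,uv):
    for d in manip.silhouettes(t,p):
        v,u=np.nonzero(d["pixels"])
        if len(u) and np.hypot(u.mean()-uv[0],v.mean()-uv[1])<18: return d["pixels"]
G=lambda r,z,a=np.linspace(0,2*np.pi,60):np.c_[r*np.cos(a),r*np.sin(a),0*a+z]
def fit(parts,p,m,x0):
    def mask(x):
        im=np.zeros((480*4,640*4),np.uint8)
        pts=np.vstack([G(r,z) for r,z in parts])+[x[0],x[1],0]
        q=np.array([proj(p,X) for X in pts],np.float32)
        cv2.fillConvexPoly(im,cv2.convexHull((q*4+2).astype(np.int32)),1)
        return cv2.resize(im.astype(np.float32),(640,480),interpolation=cv2.INTER_AREA)
    f=lambda x:np.abs(mask(x)-m).sum()
    r=minimize(f,x0,method="Nelder-Mead",options=dict(initial_simplex=np.array([x0,x0+[15,0],x0+[0,15]]),xatol=.2))
    return r.x,r.fun,m.sum()
guess={"top":{"cup_mid":(258,258),"coaster_top":(398,280)},"side":{"cup_mid":(273,212),"coaster_top":(348,330)}}
parts={"cup_mid":[(33,140),(31.5,188)],"coaster_top":[(55,0),(55,8)]}
for n,p in ps.items():
    for t in parts:
        m=best(t,p,guess[n][t])
        if m is None: print(n,t,"none");continue
        x0=atz(p,*guess[n][t],np.mean([z for _,z in parts[t]]))[:2]
        print(n,t,x0,fit(parts[t],p,m.astype(float),x0))
p=ps["top"]; print("foot",atz(p,263,271,5),"teapot",atz(p,299,165,90),"turq",atz(p,326,251,48),atz(p,199,262,48),"pink",atz(p,228,343,180),"stick",atz(p,277,219,5),atz(p,344,221,5))
c=ps["side"]["img"][170:300,180:350]; d=p["img"][220:375,165:345]
c=cv2.resize(c,(420,400),interpolation=cv2.INTER_CUBIC);d=cv2.resize(d,(380,400),interpolation=cv2.INTER_CUBIC)
cv2.imwrite("pics/crop1.png",np.hstack([c,d])[:,:,::-1])
E
```

```text
top cup_mid [512.2 102.4] (array([508., 105.]), np.float64(44.8125), np.float64(1045.0))
top coaster_top [ 484.5 -190.2] (array([ 486.1, -189.5]), np.float64(107.3125), np.float64(1888.0))
side cup_mid [507.2 104. ] (array([510.2, 106. ]), np.float64(53.9375), np.float64(693.0))
side coaster_top [ 485.  -191.3] (array([ 486.5, -190.8]), np.float64(46.0), np.float64(1526.0))
foot [508.3 106.8   5. ] teapot [722.   24.5  90. ] turq [543.8 -30.9  48. ] [523.6 238.   48. ] pink [356.7 153.2 180. ] stick [625.4  76.    5. ] [619.1 -74.5   5. ]
```

View pics/crop1.png

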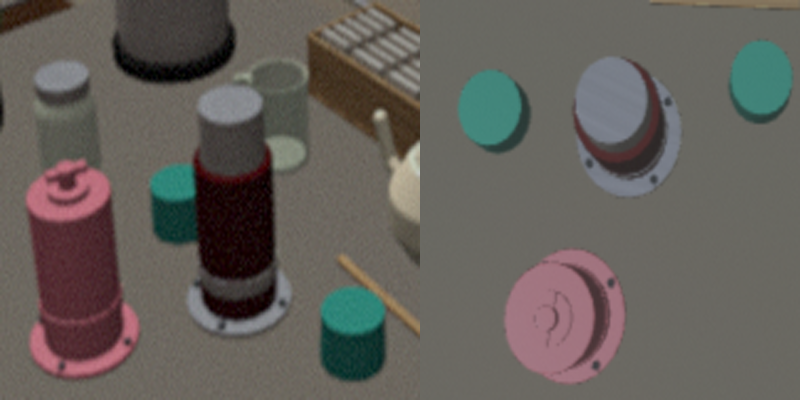

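The crop confirms it: the maroon flask carries the steel cup, at crop pixel (230,130) in side and (610,100) in top. The pink flask and both turquoise cups are separate. The two cameras agree on the cup at about (509,105.5) and the coaster at about (486,-190). Next I move above the cup.

```bash
cat >> h.py <<'E'
def to(x,y,z,yaw=None):
    s=manip.read_state(); w=s["eef_rot"][2]; d=np.array([x,y,z])-s["eef_pos"]
    c,n=np.cos(w),np.sin(w)
    print("shift",np.round([c*d[0]+n*d[1], n*d[0]-c*d[1], -d[2]],1), "roll", None if yaw is None else np.round(-np.degrees((yaw-w+np.pi)%(2*np.pi)-np.pi),1), "t",round(s["clock"],2))
E
python3 -c "
from h import *
to(509,105.5,240,1.775)"
```

```text
shift [-406.4 -225.9  -26.6] roll 51.4 t 1.2
```

Request:
send_rows(series=[[[1,-20,-11,-10,3],[1,-60,-33,-20,9],[1,-100,-55,-26,15],[1,-140,-78,-26,21],[1,-180,-100,-26,27],[1,-220,-122,-26,33],[1,-260,-145,-26,39],[1,-300,-167,-26,44],[1,-340,-189,-26,48],[1,-370,-206,-26,51.4]]])

```text
clock: 2.2
eef_pos: [486.6, 137.5, 239.6]
eef_rot: [3.141, 0.0, 1.772]
wrist_force: [-0.7, 0.6, -0.0]
finger_gap: 93.7
```

```bash
python3 -c "
from h import *
print(manip.read_state());to(509,105.5,240,1.775)"
```

```text
{'clock': 2.2, 'joints': array([ 2.02983457e-01,  1.80191941e-01,  1.60773152e+00, -1.14839040e-04,
        1.35332796e+00,  2.09449545e-03]), 'qd': array([-0.62647265,  0.21452197, -0.25108729,  0.00282531,  0.03511927,
       -0.04355214]), 'effort': array([ 3.35258536e+00, -4.88535476e+01, -3.39717865e+01, -4.78257809e-02,
       -1.83090015e-02, -9.31200245e-02]), 'eef_pos': array([486.5702475 , 137.48200251, 239.55450988]), 'eef_rot': array([3.14125119e+00, 1.11427714e-04, 1.77171003e+00]), 'wrist_force': array([-0.68566893,  0.62709937, -0.02685442]), 'moment': array([-0.05395579,  0.00962029,  0.01661462]), 'finger_gap': 93.70315115635043}
shift [-35.8  15.6  -0.4] roll -0.2 t 2.2
```

Request:
send_rows(series=[[[1,-18,8,0,0],[1,-35,15.5,0,0],[1,-35,15.5,0,0],[1,-35,15.5,0,0],[1,-35,15.5,0,0]]])

```text
clock: 2.7
eef_pos: [507.4, 109.3, 239.5]
eef_rot: [3.142, -0.0, 1.776]
wrist_force: [-0.6, 0.2, -0.3]
finger_gap: 93.8
```

```bash
python3 -c "
from h import *
to(509,105.5,160,1.775)"
```

```text
shift [-4.   0.8 79.5] roll 0.1 t 2.7
```

Request:
send_rows(series=[[[1,-4,1,10,0],[1,-4,1,25,0],[1,-4,1,40,0],[1,-4,1,52,0],[1,-4,1,62,0],[1,-4,1,70,0],[1,-4,1,76,0],[1,-4,1,79,0],[1,-4,1,80,0],[1,-4,1,80,0]]])

```text
clock: 3.7
eef_pos: [509.7, 104.9, 159.7]
eef_rot: [3.141, 0.0, 1.776]
wrist_force: [-0.1, 0.4, 0.1]
finger_gap: 93.6
```

Request:
send_rows(newtons=15, series=[[[0.75,0,0,0,0],[0.7,0,0,0,0],[0.6,0,0,0,0],[0.5,0,0,0,0],[0.5,0,0,0,0],[0.5,0,0,0,0],[0.5,0,0,0,0],[0.5,0,0,0,0]]])

```text
clock: 4.5
eef_pos: [509.6, 104.9, 159.5]
eef_rot: [3.142, -0.0, 1.776]
wrist_force: [-1.0, -0.6, 1.3]
finger_gap: 63.2
```

```bash
python3 -c "
from h import *
to(509,105.5,240,1.775);p=manip.camera('side');save(p,'s2.png')
c=p['img'][150:280,190:360];cv2.imwrite('pics/s2c.png',cv2.resize(c,None,fx=4,fy=4)[:,:,::-1])"
```

```text
shift [  0.7  -0.5 -80.5] roll 0.0 t 4.5
```

View pics/s2c.png

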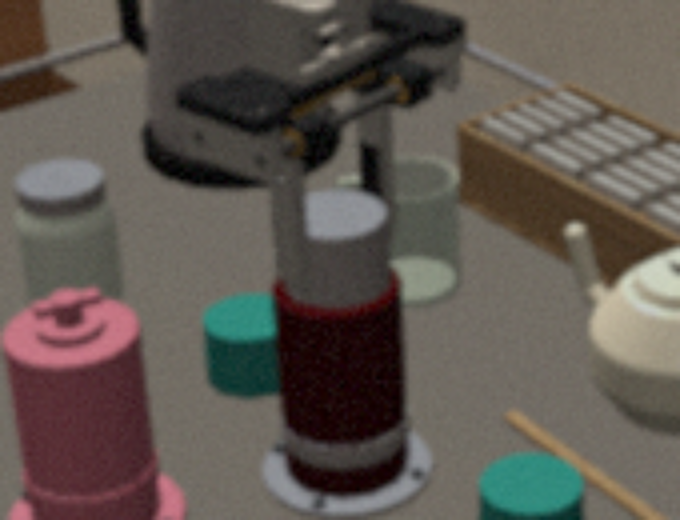

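The fingers straddle the steel cup at crop (330,240), and the 63 mm gap matches its width. I lift it straight up.

Request:
send_rows(series=[[[0.5,0,0,-4,0],[0.5,0,0,-12,0],[0.5,0,0,-22,0],[0.5,0,0,-34,0],[0.5,0,0,-46,0],[0.5,0,0,-58,0],[0.5,0,0,-68,0],[0.5,0,0,-76,0],[0.5,0,0,-80,0],[0.5,0,0,-80,0]]])

```text
clock: 5.55
eef_pos: [509.7, 104.9, 239.8]
eef_rot: [3.141, 0.0, 1.776]
wrist_force: [-0.0, -0.4, -1.6]
finger_gap: 63.0
```

```bash
python3 -c "
from h import *
to(486.3,-190,240)
# lateral offset of cup in hand along tool x
p=manip.camera('top')
for n in ('top','side'):
  p=manip.camera(n)
  print(n,[(d['rect'],round(d['conf'],2)) for t in ('cup_mid','cap_mid') for d in manip.find_in(t,p)])
  print(proj(p,[509,105.5,244]),proj(p,[509,105.5,157]))
save(p,'s3.png'); c=p['img'][130:280,190:360];cv2.imwrite('pics/s3c.png',cv2.resize(c,None,fx=4,fy=4)[:,:,::-1])"
```

```text
shift [-2.84e+02 -8.29e+01 -2.00e-01] roll None t 5.55
top [([311.1, 235.6, 30.8, 30.3], 0.9), ([203.1, 249.2, 13.2, 20.5], 0.76)]
(np.float64(251.64002119891242), np.float64(252.6880179890306)) (np.float64(256.6827982131688), np.float64(260.28533612146265))
side [([262.5, 166.3, 25.5, 31.1], 0.9), ([239.7, 225.3, 16.2, 23.6], 0.88), ([309.3, 264.8, 28.3, 31.1], 0.69), ([264.4, 207.3, 21.3, 19.2], 0.57)]
(np.float64(271.43607202965524), np.float64(181.60750324755062)) (np.float64(273.3788941027832), np.float64(214.0591072819668))
```

View pics/s3c.png

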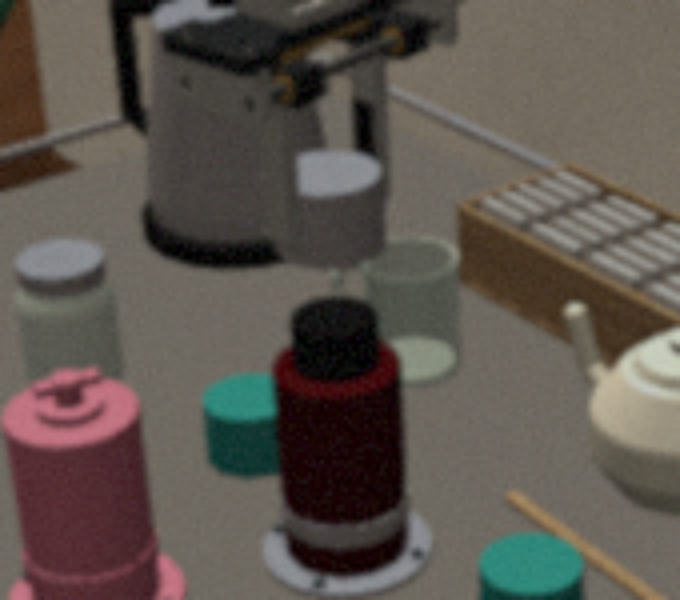

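The cup is lifted, at crop (340,205), and the black cap is exposed at (336,340). I carry the cup to the coaster.

Request:
send_rows(series=[[[0.5,-10,-3,0,0],[0.5,-35,-10,0,0],[0.5,-70,-20,0,0],[0.5,-110,-32,0,0],[0.5,-150,-44,0,0],[0.5,-190,-55,0,0],[0.5,-225,-66,0,0],[0.5,-255,-74,0,0],[0.5,-275,-80,0,0],[0.5,-284,-83,0,0]]])

```text
clock: 6.9
eef_pos: [485.5, -192.1, 239.3]
eef_rot: [-3.141, 0.0, 1.774]
wrist_force: [0.0, 0.2, -1.2]
finger_gap: 63.4
```

Request:
send_rows(series=[[[0.5,0,0,10,0],[0.5,0,0,30,0],[0.5,0,0,55,0],[0.5,0,0,80,0],[0.5,0,0,105,0],[0.5,0,0,130,0],[0.5,0,0,155,0],[0.5,0,0,175,0],[0.5,0,0,190,0],[0.5,0,0,195,0]]])

```text
clock: 7.9
eef_pos: [485.3, -188.6, 42.5]
eef_rot: [-3.139, -0.002, 1.777]
wrist_force: [-0.4, -0.5, -0.8]
finger_gap: 62.9
```

```bash
python3 -c "
from h import *
print(manip.read_state()['finger_gap']);to(486.3,-190,28)"
```

```text
62.93259772184282
shift [-1.6  0.7 14.5] roll None t 7.9
```

Request:
send_rows(series=[[[0.5,-1,0.7,4,0],[0.5,-1,0.7,8,0],[0.5,-1,0.7,11,0],[0.5,-1,0.7,13,0],[0.5,-1,0.7,14.5,0],[0.5,-1,0.7,15.5,0],[0.5,-1,0.7,16.5,0],[0.5,-1,0.7,16.5,0]]])

```text
clock: 8.7
eef_pos: [487.0, -190.9, 27.9]
eef_rot: [-3.142, -0.0, 1.776]
wrist_force: [0.3, -0.7, -1.0]
finger_gap: 63.3
```

Next I inch down until it touches.

Request:
send_rows(series=[[[0.5,0,0,0.5,0],[0.5,0,0,1,0],[0.5,0,0,1,0]]])

```text
clock: 9.0
eef_pos: [487.1, -191.0, 27.3]
eef_rot: [3.141, 0.0, 1.776]
wrist_force: [-1.8, 0.7, 4.5]
finger_gap: 63.0
```

Request:
send_rows(series=[[[0.75,0,0,0,0],[0.9,0,0,0,0],[1,0,0,0,0],[1,0,0,0,0],[1,0,0,0,0],[1,0,0,0,0]]])

```text
clock: 9.6
eef_pos: [487.0, -190.9, 26.9]
eef_rot: [-3.142, 0.0, 1.776]
wrist_force: [0.1, -0.6, -0.5]
finger_gap: 94.0
```

Request:
send_rows(series=[[[1,0,0,-5,0],[1,0,0,-20,0],[1,0,0,-45,0],[1,0,0,-75,0],[1,0,0,-110,0],[1,0,0,-145,0],[1,0,0,-175,0],[1,0,0,-195,0],[1,0,0,-208,0],[1,0,0,-210,0]]])

```text
clock: 10.6
eef_pos: [487.3, -191.0, 238.3]
eef_rot: [3.14, 0.001, 1.776]
wrist_force: [-0.4, -0.9, -1.1]
finger_gap: 93.8
```

```bash
python3 -c "
from h import *
p=manip.camera('side');save(p,'s4.png')
c=p['img'][180:400,190:490];cv2.imwrite('pics/s4c.png',cv2.resize(c,None,fx=2.6,fy=2.6)[:,:,::-1])
for n,q in (('top',manip.camera('top')),('side',p)):
  for t in ('cup_mid','cap_mid'):
    for d in manip.find_in(t,q):
      r=d['rect'];print(n,t,round(d['conf'],2),atz(q,r[0]+r[2]/2,r[1]+r[3]/2,32 if t[:3]=='cup' else 157))
to(509,105.5,237)"
```

```text
top cup_mid 0.91 [524.09119096 239.84422587  32.        ]
top cup_mid 0.83 [546.77201085 -31.0863853   32.        ]
top cup_mid 0.65 [ 486.48174971 -179.06644474   32.        ]
top cup_mid 0.63 [ 688.66743167 -302.95152823   32.        ]
side cup_mid 0.89 [ 481.58003244 -196.18936583   32.        ]
side cup_mid 0.87 [536.38498609 -50.91817929  32.        ]
side cup_mid 0.86 [510.3920515  232.28911957  32.        ]
side cap_mid 0.79 [507.10986989  99.05454041 157.        ]
shift [285.6  82.1  -1.1] roll None t 10.9
```

View pics/s4c.png

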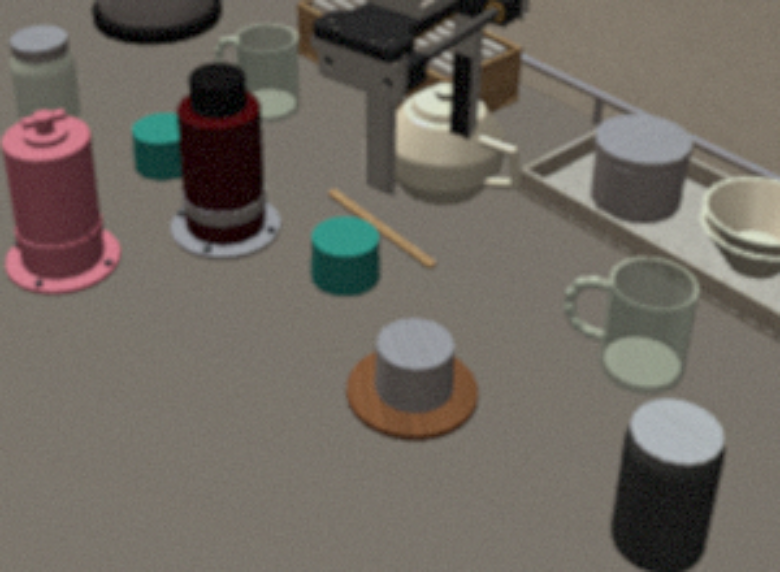

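The cup stands upright, centred on the coaster at crop (413,375), and the cap is exposed at (218,92). I return above the cap.

Request:
send_rows(series=[[[1,10,3,0,0],[1,35,10,0,0],[1,75,21,0,0],[1,120,34,0,0],[1,165,47,0,0],[1,205,59,0,0],[1,240,69,0,0],[1,265,76,0,0],[1,280,80,0,0],[1,285.5,82,0,0]]])

```text
clock: 11.9
eef_pos: [509.0, 106.6, 236.7]
eef_rot: [-3.141, -0.0, 1.777]
wrist_force: [-0.5, -0.0, -0.5]
finger_gap: 94.2
```

Request:
send_rows(series=[[[1,0,0,0,0],[1,0,0,0,0],[1,0,0,0,0]]])

```text
clock: 12.2
eef_pos: [509.3, 104.3, 236.9]
eef_rot: [-3.142, 0.0, 1.774]
wrist_force: [-0.1, 0.9, 0.3]
finger_gap: 94.0
```

```bash
python3 -c "
from h import *
to(509,105.5,152,1.775)
for n in('top','side'):
  q=manip.camera(n)
  for d in manip.silhouettes('cap_mid',q):
      v,u=np.nonzero(d['pixels']);print(n,round(d['conf'],2),u.mean(),v.mean(),atz(q,u.mean(),v.mean(),160 if n=='side' else 172),proj(q,[509,105.5,157]))"
```

```text
shift [ 1.2 -0.  84.9] roll -0.0 t 12.2
side 0.74 273.6214953271028 214.08644859813083 [506.36249489 100.55794078 160.        ] (np.float64(273.3788941027832), np.float64(214.0591072819668))
```

Request:
send_rows(series=[[[1,1,0,8,0],[1,1,0,22,0],[1,1,0,38,0],[1,1,0,52,0],[1,1,0,64,0],[1,1,0,73,0],[1,1,0,79,0],[1,1,0,83,0],[1,1,0,84,0],[1,1,0,84,0]]])

```text
clock: 13.4
eef_pos: [509.1, 106.3, 153.2]
eef_rot: [3.141, 0.0, 1.776]
wrist_force: [-0.3, 0.2, -0.2]
finger_gap: 93.9
```

Request:
send_rows(newtons=25, series=[[[0.7,0,0,0,0],[0.6,0,0,0,0],[0.5,0,0,0,0],[0.4,0,0,0,0],[0.4,0,0,0,0],[0.4,0,0,0,0],[0.4,0,0,0,0],[0.4,0,0,0,0]]])

```text
clock: 14.2
eef_pos: [509.0, 106.3, 153.0]
eef_rot: [3.142, 0.0, 1.776]
wrist_force: [0.9, 0.4, -0.1]
finger_gap: 52.0
```

```bash
python3 -c "
from h import *
s=manip.read_state();print(s['moment'],s['eef_rot'],s['eef_pos'],s['joints'][5])"
```

```text
[-0.01643883  0.08291539 -0.01775164] [3.14159235e+00 5.96607378e-06 1.77567556e+00] [508.99816053 106.28916763 152.96997118] -0.06945755939045171
```

Request:
send_rows(series=[[[0.4,0,0,0,2],[0.4,0,0,0,4],[0.4,0,0,0,6],[0.4,0,0,0,8],[0.4,0,0,0,8],[0.4,0,0,0,8]]])

```text
clock: 14.8
eef_pos: [509.0, 106.3, 153.0]
eef_rot: [3.142, -0.0, 1.637]
wrist_force: [-0.3, -0.4, 1.4]
finger_gap: 52.1
```

```bash
python3 -c "
from h import *
s=manip.read_state();print(s['moment'],s['eef_rot'],s['effort'])"
```

```text
[-0.04626534  0.04357349  0.0489852 ] [ 3.14153779e+00 -1.00288335e-05  1.63709374e+00] [ 2.46619881e-02 -5.02829647e+01 -3.28630364e+01  6.53915084e-02
  2.47658644e-02  9.01318062e-02]
```

Request:
send_rows(series=[[[0.4,0,0,0,2],[0.4,0,0,0,4],[0.4,0,0,0,6],[0.4,0,0,0,8],[0.4,0,0,0,8]]])

```text
clock: 15.3
eef_pos: [509.0, 106.3, 153.0]
eef_rot: [3.142, -0.0, 1.497]
wrist_force: [-1.0, 0.1, 0.4]
finger_gap: 52.1
```

```bash
python3 -c "
from h import *
s=manip.read_state();print(s['moment'],s['eef_rot'],s['effort'])"
```

```text
[-0.07309147  0.04514611 -0.03151945] [ 3.14156715e+00 -1.86559521e-05  1.49663005e+00] [ 2.46192212e-02 -5.02753973e+01 -3.28830528e+01  6.62206812e-02
 -2.20116049e-04  6.37177248e-01]
```

Request:
send_rows(series=[[[0.4,0,0,0,0],[0.4,0,0,0,0]]])

```text
clock: 15.5
eef_pos: [509.0, 106.3, 153.0]
eef_rot: [3.142, -0.0, 1.498]
wrist_force: [0.3, 0.1, 0.4]
finger_gap: 52.0
```

```bash
python3 -c "
from h import *
s=manip.read_state();print(s['moment'],s['eef_rot'],s['effort'])"
```

```text
[-0.03208301  0.02797494 -0.05207336] [ 3.14152270e+00 -4.81160588e-06  1.49753817e+00] [ 2.29176128e-02 -5.02516365e+01 -3.28480482e+01  6.64625340e-02
  1.00092409e-02 -3.23786493e-02]
```

Request:
send_rows(series=[[[0.4,0,0,0,2],[0.4,0,0,0,4],[0.4,0,0,0,6],[0.4,0,0,0,6]]])

```text
clock: 15.9
eef_pos: [509.0, 106.3, 153.0]
eef_rot: [3.142, -0.0, 1.392]
wrist_force: [0.3, -0.5, 0.9]
finger_gap: 51.9
```

```bash
python3 -c "
from h import *
s=manip.read_state();print(s['moment'],s['eef_rot'],s['effort'])"
```

```text
[-0.01653989  0.04778054 -0.04341066] [ 3.14157090e+00 -8.34123196e-06  1.39183778e+00] [ 2.57534639e-02 -5.02467406e+01 -3.28649604e+01  6.54461654e-02
 -9.22443811e-03  6.35641236e-01]
```

No residual torque at 22°, so it turns freely past the 12° stop limit. I keep going this way.

Request:
send_rows(series=[[[0.4,0,0,0,4],[0.4,0,0,0,9],[0.4,0,0,0,14],[0.4,0,0,0,19],[0.4,0,0,0,24],[0.4,0,0,0,29],[0.4,0,0,0,34],[0.4,0,0,0,38],[0.4,0,0,0,40],[0.4,0,0,0,40]]])

```text
clock: 16.9
eef_pos: [509.0, 106.3, 153.0]
eef_rot: [3.142, -0.0, 0.694]
wrist_force: [-0.2, 0.1, 1.8]
finger_gap: 51.9
```

Request:
send_rows(series=[[[0.4,0,0,0,4],[0.4,0,0,0,9],[0.4,0,0,0,14],[0.4,0,0,0,19],[0.4,0,0,0,24],[0.4,0,0,0,29],[0.4,0,0,0,34],[0.4,0,0,0,39],[0.4,0,0,0,42],[0.4,0,0,0,42]]])

```text
clock: 17.9
eef_pos: [509.0, 106.3, 153.0]
eef_rot: [-3.142, -0.0, -0.038]
wrist_force: [0.5, -0.0, 0.8]
finger_gap: 52.1
```

Request:
send_rows(series=[[[0.4,0,0,0,0],[0.4,0,0,0,0]]])

```text
clock: 18.1
eef_pos: [509.0, 106.3, 153.0]
eef_rot: [3.142, -0.0, -0.037]
wrist_force: [-0.3, 0.5, 1.1]
finger_gap: 52.0
```

```bash
python3 -c "
from h import *
s=manip.read_state();print(s['moment'],s['eef_rot'],s['effort'],s['joints'])"
```

```text
[-0.0197434   0.12829863 -0.00902852] [ 3.14157929e+00 -4.17879777e-05 -3.74307985e-02] [ 1.93777605e-02 -5.02849030e+01 -3.29241979e+01  7.04978193e-04
 -8.93901824e-02 -4.95470327e-02] [ 1.35431080e-01  2.92585135e-01  1.67781220e+00 -2.20981327e-05
  1.17115645e+00  1.74366680e+00]
```

Turned 104°. A gentle lift of 5 mm will test it: a locked cap would stop at about 2 mm with a downward force.

Request:
send_rows(series=[[[0.4,0,0,-1,0],[0.4,0,0,-2,0],[0.4,0,0,-3,0],[0.4,0,0,-4,0],[0.4,0,0,-5,0],[0.4,0,0,-5,0]]])

```text
clock: 18.7
eef_pos: [509.0, 106.3, 158.1]
eef_rot: [-3.142, -0.0, -0.039]
wrist_force: [0.1, 0.3, -0.9]
finger_gap: 52.0
```

The force is only the cap's own weight, so it is free. I lift it on up.

Request:
send_rows(series=[[[0.4,0,0,-4,0],[0.4,0,0,-12,0],[0.4,0,0,-22,0],[0.4,0,0,-34,0],[0.4,0,0,-46,0],[0.4,0,0,-58,0],[0.4,0,0,-70,0],[0.4,0,0,-80,0],[0.4,0,0,-85,0],[0.4,0,0,-85,0]]])

```text
clock: 19.7
eef_pos: [509.2, 106.3, 243.6]
eef_rot: [-3.141, -0.001, -0.039]
wrist_force: [-0.3, 1.0, 0.1]
finger_gap: 52.4
```

Request:
send_rows(series=[[[0.4,0,0,0,0],[0.4,0,0,0,0],[0.4,0,0,0,0]]])

```text
clock: 20.0
eef_pos: [508.9, 106.3, 242.5]
eef_rot: [3.141, 0.001, -0.039]
wrist_force: [0.2, 0.4, -1.4]
finger_gap: 52.0
```

```bash
python3 -c "
from h import *
p=manip.camera('side');save(p,'s5.png')
c=p['img'][120:400,190:490];cv2.imwrite('pics/s5c.png',cv2.resize(c,None,fx=2.1,fy=2.1)[:,:,::-1])
for d in manip.find_in('cap_mid',p): print(d, proj(p,[509,105.5,247]))
save(manip.camera('top'),'t5.png')"
```

```text
{'rect': [261.2, 172.0, 15.9, 20.8], 'conf': 0.64} (np.float64(271.36632889003175), np.float64(180.4425603624134))
{'rect': [268.7, 185.2, 31.4, 44.3], 'conf': 0.44} (np.float64(271.36632889003175), np.float64(180.4425603624134))
```

View pics/s5c.png

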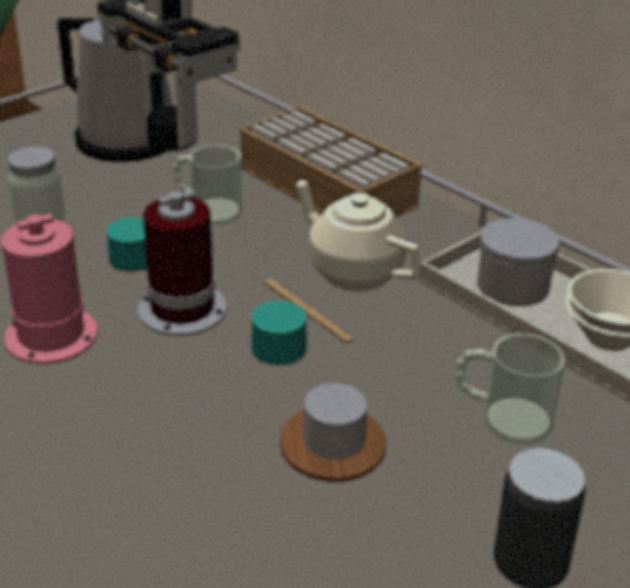

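View pics/t5.png

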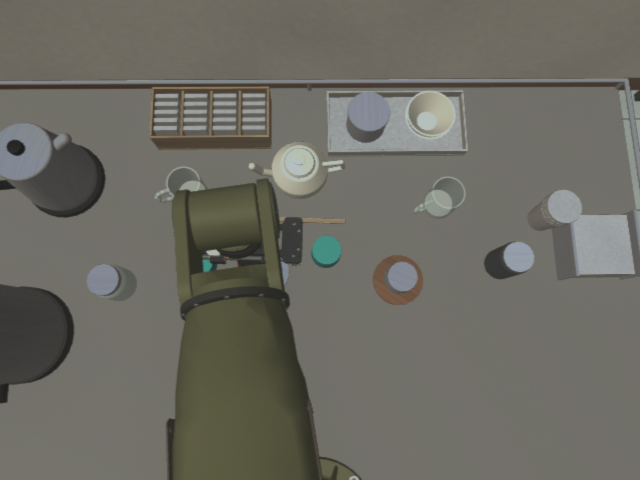

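The cap is held between the fingers at crop (162,128). The neck is bare at (178,205), the cup is on the coaster, and the other objects I can see are where they were. I hand the job in.

```bash
python3 -c "
from h import *
print(manip.sign_off())"
```

```text
the job is handed in; nothing more can be done
None
```

The flask is open and the job is handed in, at about 20 s of the 61 s allowed. The steel cup is upright on the wooden coaster. The cap is held about 90 mm above where it sat, over the open neck.

- **Opening direction:** I never tried the second way. The first way I tried, clockwise seen from above, went past the 12° stop limit with no lasting torque. I turned it 104° in total, and a 5 mm test lift met only about the cap's own weight.
- **Last checks:** The finger gap stayed at 52 mm, which matches the cap. The side picture shows the bare neck and the cup centred on the coaster. The other objects look unmoved, though the arm hid a few of them in the top picture.
- **Readings that disagreed:** The networks were noisy at the end. The top view put the cup about 10 mm off the coaster's centre, and one weak report placed the cap at the wrong spot. The pictures contradict both. The last joint's torque jumped to 0.64 N m during the turn, but that was just the motion and it vanished on holding still.

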